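# Release the ratchet lid, shut it and pin it

### The job

The lid of the charcoal treat bin is standing part-open on its ratchet. Take it by the tongue, lift it on through the notches and past the top so that the weighted pawl on the bin's side flips over clear, then lower it gently, without letting it drop, until it is fully shut. Then take the locking pin out of the top of the white organiser and push it down through the eyelet at the lid's front corner until its shoulder sits on the lid, let go, and leave the other things where they are.

Things in the scene. Friction and masses are not known exactly. Their poses are not given: they have to be found in the camera images.
- bin: the fixed charcoal plastic bin, 150 mm deep (x), 220 mm wide (y), 120 mm high; origin under its centre, z up, front towards -x. A steel ratchet disc (radius 50 mm) and the pawl stand outside its +y side, out to y = 143 mm from the middle and up to 175 mm above the console
- lid (a joint): opening angle of the bin's lid, rad: 0 = fully shut, 1.57 = upright; the stop is at 1.55. It stands in one of three notches, at about 0.21, 0.45 or 0.70; lifted to about 1.3 to 1.4 it flips the pawl clear. Then it falls if let go (2 to 3 N at the tongue holds it up; damped hinge). Below 0.15 it knocks the pawl back to ready, with little force
- pawl (a joint): tilt of the weighted pawl on the bin's left (+y) side, rad: about 0 (to 0.2 while riding over a tooth) = leaning on the ratchet disc and holding the lid; about 0.38 = upright; 0.91 = flipped over clear, the lid can be lowered
- lid_hinge (a point): middle of the lid's hinge line, on top of the bin's far wall, 122 mm above the console; axes as bin. The lid (150 mm deep, 8 mm thick) turns about this y axis, lies towards -x when shut and swings up and over towards +x
- lid_handle (a point): grip point in the lid's tongue: a charcoal bar 16 mm wide (y), 14 mm thick, sticking 60 mm out of the middle of the lid's free edge in the lid's plane. 190 mm from the hinge line, 21 mm from the bar's end, 2 mm above the hinge's plane. Axes: y along the hinge, x to the hinge. It can be pinched at its two sides from straight above at any lid angle and turns between the pads
- lid_eye (a point): centre of the top of the eyelet: a round 15 mm hole (chamfer 1.5 mm) in a plate 8 mm thick, 42 x 44 mm, at the lid's front corner, on the right seen from the robot, 171 mm from the hinge line and 85 mm to the -y side of the tongue. Lid shut: its top is 128 mm above the console; a 19 mm hole in a fixed lug, its top 21 mm lower, is exactly under it
- pin_grip (a point): grip point of the locking pin, on its axis, 30 mm above the shoulder and 22 mm below the top. Black round grip, 22 mm in diameter and 47 mm tall, over a collar 30 mm in diameter and 5 mm thick, over a steel shaft 10 mm in diameter reaching 67 mm below the shoulder, pointed in its last 7 mm. z is up along the pin; 70 g. It starts upright in the organiser's top, shoulder on the top face
- pin_shoulder (a point): centre of the underside of the pin's collar, where the shaft begins; this sits on the lid when the pin is home
- pin_park (a point): mouth of the 15 mm hole in the top of the white plastic organiser where the pin is parked. The organiser, 130 x 140 x 90 mm with two drawer fronts, is fixed; the hole lies 25 mm towards its front from the middle
- scoop: coral plastic scoop, 155 mm long, 70 mm wide, 30 mm high, lying on the flat dark mat (160 x 130 x 5 mm); bystander
- dustpan: stainless steel dustpan, 110 x 170 mm, 43 mm high, with a handle 100 mm long; bystander
- bowl: white ceramic bowl, 110 mm across, 45 mm high; bystander
Things that resemble listed ones, but are neither listed nor needed, are in the scene too. Of the things like the part that bears pin_grip, leave any that is blue, pink or red; of the rest the smaller one is meant.

How it is judged:
On the way, in this order (a step that is already met when the one before it is completed fails the run):
1. the lid is lifted past the top and the pawl has flipped over clear (value of joint lid above 1.25 rad and value of joint pawl above 0.75 rad), for 0.1 s.
2. the lid is shut (value of joint lid below 0.03 rad), for 0.2 s.
At the end, for the whole second after the job is handed in: the lid is shut (under 0.03 rad), and the locking pin stands still and upright (within 0.15 rad) through the eyelet with its shoulder within 8 mm of the eyelet's top (value of joint lid below 0.03 rad and distance between pin_shoulder and lid_eye below 0.008 m and angle between pin_shoulder's own z axis and vertical below 0.15 rad and linear speed of pin below 0.02 m/s); the robot touches nothing.
It fails at once if the lid slams (falls into the shut position faster than 1.5 rad/s) (value of joint lid below 0.12 rad and velocity of joint lid below -1.5 rad/s).
It fails at once if the scoop is moved by more than 30 mm (distance of scoop from where it was at the start of the episode above 0.03 m).
It fails at once if the dustpan is moved by more than 30 mm (distance of dustpan from where it was at the start of the episode above 0.03 m).
It fails at once if the bowl is moved by more than 30 mm (distance of bowl from where it was at the start of the episode above 0.03 m).
It also fails if it takes over 61 s, if anything falls off the work surface, if the arm or the gripper's body presses on something with over 40 N, if the wrist force passes 120 N, or if a joint passes its speed limit or range.

### The arm

A 7-joint arm with a two-finger parallel gripper is mounted at the origin on the work surface. World frame = base frame: x ahead of the robot, y to its left, z up, the work surface at z = 0. Lengths are in m, angles in rad, forces in N, time in s.
With the tool pointing down it reaches from about 0.425 to 0.875 m from the base axis. Payload 4.7 kg.
Tool frame: the origin (TCP) lies midway between the tips of the shut fingers; the grasp point (between the pads) lies 19 mm behind it; z points along the fingers, y is the direction in which the jaws open and shut (so a half turn about z gives the same grasp; the last joint's range is limited). The gripper opens to 85 mm and grips with 20 to 120 N. Pads are 22 mm wide; open, the fingers measure 114 mm over their backs; the gripper's body (76 mm by 85 mm) begins 54 mm behind the grasp point. The pads swing forward as they close: fully open they stand 13 mm farther back than shut.
Start: joints at [-1.14, 0.321, -0.07, 1.45, 0.023, 1.371, -0.057], TCP at [0.263, 0.594, 0.231] pointing down, gripper open.
Joint ranges: [-2.86, 2.86], [-0.3, 2.09], [-1.38, 1.24], [0.06, 2.45], [-1.56, 4.7], [0.09, 2.05], [-2.69, 2.69]. Speed limits (rad/s): [2.57, 2.57, 3.14, 3.14, 3.14, 3.14, 3.14].

### API

Orientations are given as a rotation vector (axis times angle).
In Python, from rig import ctrl gives the robot as it stands.
- The arm moves only by the shell command python3 -m pendant 'ROWS' [FORCE]. ROWS is JSON, a list of rows, each a list of 7 numbers: the shift along the tool's x, y, z in cm, then the turn, a rotation vector about the tool's x, y, z in rad, then the closure, from 0 (fully open) to 1 (shut). In form: [[tx, ty, tz, wx, wy, wz, claw], ...]. A call has 1 to 8 rows; each row is the pose to reach, as a shift and turn from the pose commanded when the call began, along the tool's axes at that moment; what a row does not reach only later rows make up. A row lasts 1/12 s, in which the tool goes at most 41.7 mm and 7.16 degrees, less where a joint would pass 70% of its speed; a pose out of reach is approached as far as the arm can. A call with a gripper value outside its range is refused whole. The fingers move at their own pace and stop on an object; FORCE is the grip in N (left out, the last holds). Time passes only in rows, so rows that repeat a pose let the fingers close. It gives the time, the measured TCP pose, the force and the opening at its end, in the units of the state.
- ctrl.get_state(): the state, without advancing time (a new reading comes with each control period).
- ctrl.read_camera(name): name is "scene" or "top"; returns a dict with "color" (420x560x3 uint8, blue, green, red), "vertical_fov" (degrees; the focal length in pixels is half the picture's height over the tangent of half this angle, whatever the lens; pixels are square), "cx", "cy" (the principal point, pixels), "distortion" ([k1, k2, p1, p2, k3] as OpenCV has them; the pictures are not rectified), "rvec" (rotation vector, rad) and "tvec" (3), from world to camera coordinates, as OpenCV has them. Camera axes: x right, y down, z forward; pixel columns grow to the right and rows downward; lengths in m; the calibration is good to about 2 mm. A picture is of the moment at which its call begins. There is no depth.
- ctrl.sign_off(): hands the job in, once; it reports no verdict.
The state is a dict: "time_s": time; "joints": joint angles; "joint_velocities": joint speeds; "joint_torque": joint torques, N m; "tcp_pos": TCP position; "ee_rot": TCP orientation; "contact_force": force on the tool from outside, world axes, zero at the start; "torque": the same for the moment, N m; "finger_gap": finger opening in m.
Only numpy, scipy, OpenCV 4.12 (cv2) and the standard library are available. Lean on these libraries where they do the work, as an engineer would, in place of code of your own. Each camera call takes 0.05 s, during which the arm holds its last target.

## Working session

There is one attempt and no reset: what is moved stays moved. The work goes in short steps, Python scripts to look and compute and a shell command to move; the robot and the scene stay as the last step left them, time stands still between calls to the robot, and variables do not carry over. Pictures are saved under pics/ and viewed, and the job is handed in when it is done.

```bash
mkdir -p pics; ls
python3 - <<'E'
from rig import ctrl
import cv2
s=ctrl.get_state()
print({k:s[k] for k in("time_s","tcp_pos","ee_rot","finger_gap","contact_force")})
for n in("scene","top"):
    c=ctrl.read_camera(n); cv2.imwrite(f"pics/{n}0.png",c["color"])
    print(n,{k:c[k] for k in c if k!="color"})
E
```

```text
pics
{'time_s': 0.0, 'tcp_pos': array([0.26294798, 0.59385097, 0.23021664]), 'ee_rot': array([-6.49796170e-01, -3.07333039e+00,  2.97666521e-03]), 'finger_gap': 0.08561098907861234, 'contact_force': array([ 0.01671086, -0.66502045,  0.65815823])}
scene {'vertical_fov': 52.840166479448854, 'cx': 283.54790746011065, 'cy': 207.6756091012297, 'distortion': array([-0.00226227,  0.        ,  0.        ,  0.        ,  0.        ]), 'rvec': array([ 1.09704295,  2.30184991, -1.11843851]), 'tvec': array([ 0.29883432, -0.20224998,  1.40943682])}
top {'vertical_fov': 49.4470409614943, 'cx': 278.54478089732345, 'cy': 201.51099371370225, 'distortion': array([-0.08809672,  0.        ,  0.        ,  0.        ,  0.        ]), 'rvec': array([ 2.2088122 , -2.17256841,  0.02354546]), 'tvec': array([0.04981788, 0.51652251, 1.38055671])}
```

View pics/scene0.png

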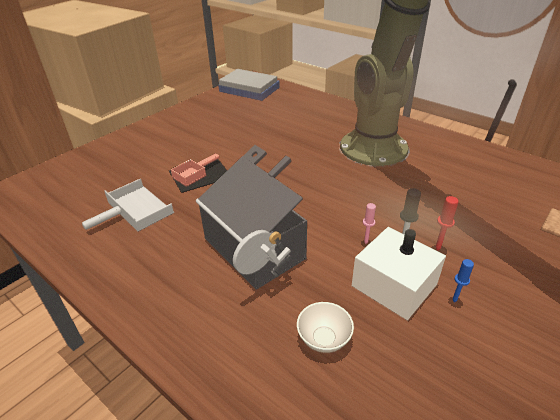

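View pics/top0.png

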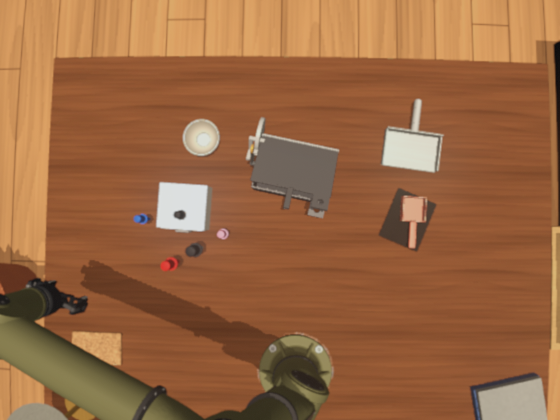

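```bash
cat > h.py <<'E'
import cv2,numpy as np
from rig import ctrl
class Cam:
    def __init__(s,n):
        c=ctrl.read_camera(n); s.im=c["color"]; h,w=s.im.shape[:2]
        f=h/2/np.tan(np.radians(c["vertical_fov"])/2)
        s.K=np.array([[f,0,c["cx"]],[0,f,c["cy"]],[0,0,1.]]); s.D=np.array(c["distortion"],float)
        s.rv=np.array(c["rvec"],float); s.tv=np.array(c["tvec"],float); s.R=cv2.Rodrigues(s.rv)[0]; s.C=-s.R.T@s.tv
    def ray(s,p):
        u=cv2.undistortPoints(np.array([[p]],float),s.K,s.D)[0,0]
        d=s.R.T@np.array([u[0],u[1],1]); return d/np.linalg.norm(d)
    def onz(s,p,z):
        d=s.ray(p); return s.C+d*(z-s.C[2])/d[2]
    def onplane(s,p,q,n):
        d=s.ray(p); return s.C+d*(np.dot(n,q-s.C)/np.dot(n,d))
    def proj(s,P):
        return cv2.projectPoints(np.array(P,float).reshape(-1,1,3),s.rv,s.tv,s.K,s.D)[0].reshape(-1,2)
def tri(a,pa,b,pb):
    d1,d2=a.ray(pa),b.ray(pb); t=np.linalg.lstsq(np.c_[d1,-d2],b.C-a.C,rcond=None)[0]
    A,B=a.C+t[0]*d1,b.C+t[1]*d2; return (A+B)/2,np.linalg.norm(A-B)
def crop(im,x0,y0,x1,y1,k,name):
    cv2.imwrite(f"pics/{name}.png",cv2.resize(im[y0:y1,x0:x1],None,fx=k,fy=k,interpolation=cv2.INTER_CUBIC))
E
python3 - <<'E'
from h import *
t=cv2.imread("pics/top0.png");s=cv2.imread("pics/scene0.png")
crop(t,130,110,350,275,3.6,"t1"); crop(s,180,140,330,290,4,"s1"); crop(s,340,170,490,320,4,"s2")
E
```

```text
(no output)
```

View pics/t1.png

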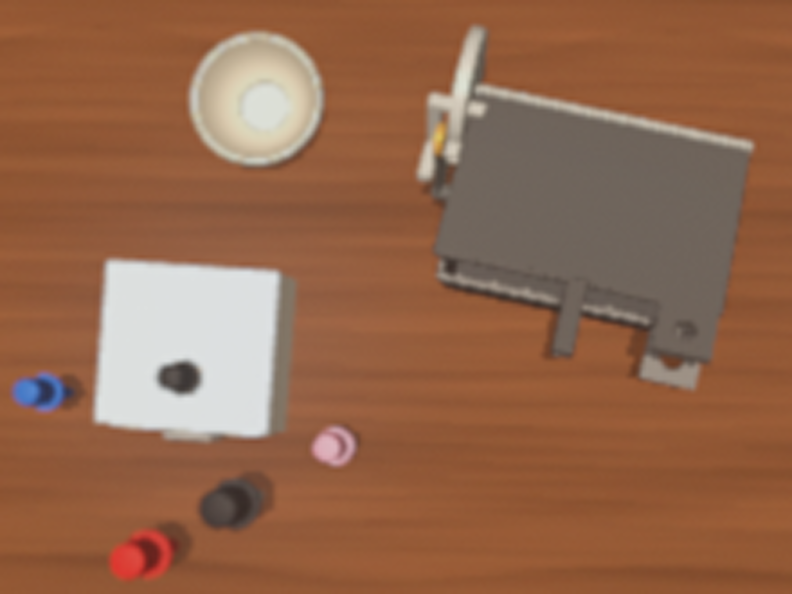

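View pics/s1.png

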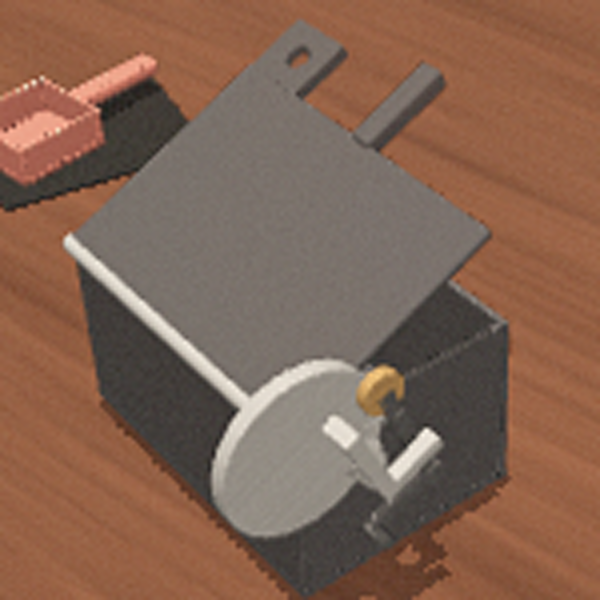

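View pics/s2.png

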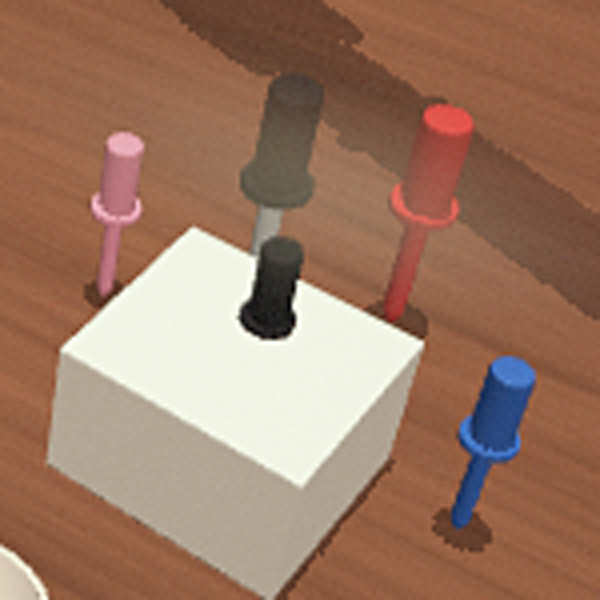

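Run:
```python
from h import *
T=Cam("top");S=Cam("scene")
t=lambda x,y:(130+x/3.6-.5+.5/3.6,110+y/3.6-.5+.5/3.6)
s1=lambda x,y:(180+x/4-.4,140+y/4-.4)
s2=lambda x,y:(340+x/4-.4,170+y/4-.4)
for n,a,b in [("eye",t(685,330),s1(300,55)),("tonguetip",t(563,355),s1(432,68)),("tongueroot",t(575,282),s1(366,143)),("hingeR",t(750,149),s1(70,241)),("lidL free",t(437,252),s1(490,233)),("pintop",t(172,374),s2(281,247)),("pincollar",t(188,378),s2(268,318)),
  ("org NR",t(268,436),s2(193,227)),("org NL",t(94,424),s2(424,345)),("org FL",t(107,260),s2(303,487)),("org FR",t(280,271),s2(61,350)),
  ("pink top",t(325,445),s2(126,141)),("blacktop",t(219,508),s2(300,85)),("bowl",(201,138),(325,328))]:
    P,e=tri(T,a,S,b); print(n,P.round(4),round(e,4))
print("hinge T on .125",T.onz(t(750,149),.125),T.onz(t(480,92),.125))
```

```text
eye [ 0.5094 -0.0536  0.2003] 0.0022
tonguetip [0.4902 0.0342 0.2153] 0.0007
tongueroot [0.544  0.0275 0.1896] 0.0025
hingeR [ 0.6558 -0.1087  0.1227] 0.0009
lidL free [0.5647 0.1309 0.1869] 0.0036
pintop [0.4713 0.3386 0.1423] 0.0039
pincollar [0.4686 0.3387 0.0896] 0.005
org NR [0.4239 0.2718 0.0871] 0.0019
org NL [0.4313 0.4131 0.0866] 0.0006
org FL [0.5636 0.4064 0.0903] 0.0022
org FR [0.5563 0.2655 0.0888] 0.0035
pink top [0.4185 0.2205 0.1213] 0.002
blacktop [0.3702 0.2947 0.1669] 0.0048
bowl [0.7043 0.2979 0.0321] 0.0009
hinge T on .125 [ 0.65584473 -0.10882718  0.125     ] [0.69779692 0.10325099 0.125     ]
```

The pin meant: candidates in the top view are black at (180,214) in the organiser, large dark grey at (193,250), pink (222,233), blue (141,218) and red (168,264). The small black one fits: it is not coloured, it is the smaller of the two dark ones, and it stands in the organiser (confirmed in the crop). The lid is at about 0.43 rad, in the middle notch. The eye is 173 mm from the hinge against 171 given, and the tip 212 mm against 211.

```bash
cat >> h.py <<'E'
from scipy.spatial.transform import Rotation as Ro
H=np.array([.6768,-.0027,.122]); YAW=-.195
BX=np.array([np.cos(YAW),np.sin(YAW),0]); BY=np.array([-np.sin(YAW),np.cos(YAW),0]); BZ=np.array([0,0,1.])
def lidpt(a,r,y,h): return H+BX*(-r*np.cos(a)+h*np.sin(a))+BY*y+BZ*(r*np.sin(a)+h*np.cos(a))
def handle(a): return lidpt(a,.190,0,.002)
def rel(tcp,ydir=None,vert=True):
    s=ctrl.get_state(); R=Ro.from_rotvec(s["ee_rot"]); M=R.as_matrix()
    sh=M.T@(np.array(tcp)-s["tcp_pos"])*100
    w=np.zeros(3)
    if ydir is not None:
        y=np.array(ydir,float); z=np.array([0,0,-1.]); Mt=np.c_[np.cross(y,z),y,z]
        w=Ro.from_matrix(M.T@Mt).as_rotvec()
    print("t",s["time_s"],"shift",sh.round(2),"rot",w.round(3),"f",s["contact_force"].round(1),"gap",round(s["finger_gap"],4))
E
python3 - <<'E'
from h import *
g=handle(.44); print(g, handle(1.35))
rel(g+[0,0,-.019+.07],BY)
E
```

```text
[0.50899088 0.03044395 0.204738  ] [0.63789182 0.00498475 0.30782545]
t 0.2 shift [-45.3  -41.58  -2.46] rot [-0.001 -0.    -0.222] f [-0.3 -0.4 -0.2] gap 0.0854
```

```bash
python3 -m pendant '[[-45.3,-41.6,-4,0,0,-0.222,0.4],[-45.3,-41.6,-4,0,0,-0.222,0.4],[-45.3,-41.6,-4,0,0,-0.222,0.4],[-45.3,-41.6,-4,0,0,-0.222,0.4],[-45.3,-41.6,-4,0,0,-0.222,0.4],[-45.3,-41.6,-4,0,0,-0.222,0.4],[-45.3,-41.6,-4,0,0,-0.222,0.4],[-45.3,-41.6,-4,0,0,-0.222,0.4]]' 40
python3 -c "
from h import *
g=handle(.44);rel(g+[0,0,-.019+.07],BY)"
```

```text
time_s: 0.87
tcp_pos: [0.3965, 0.2873, 0.2531]
ee_rot: [0.305, 3.127, 0.001]
contact_force: [1.5, -0.4, 0.1]
finger_gap: 0.0512
t 0.8667 shift [-16.01 -23.03  -0.27] rot [0. 0. 0.] f [ 1.5 -0.4  0.1] gap 0.0512
```

```bash
python3 -m pendant '[[-16,-23,0,0,0,0,0.4],[-16,-23,0,0,0,0,0.4],[-16,-23,0,0,0,0,0.4],[-16,-23,0,0,0,0,0.4],[-16,-23,0,0,0,0,0.4],[-16,-23,0,0,0,0,0.4],[-16,-23,0,0,0,0,0.4],[-16,-23,0,0,0,0,0.4]]'
python3 - <<'E'
from h import *
g=handle(.44);rel(g+[0,0,-.019],BY)
T=Cam("top");S=Cam("scene")
crop(T.im,230,110,350,230,4,"t2"); crop(S.im,180,60,330,260,3,"s3")
E
```

```text
time_s: 1.53
tcp_pos: [0.5103, 0.0246, 0.2532]
ee_rot: [0.323, 3.123, -0.005]
contact_force: [0.2, -0.5, 0.4]
finger_gap: 0.0514
t 1.5333 shift [0.26 0.56 6.75] rot [-0.003  0.002 -0.011] f [ 0.2 -0.5  0.4] gap 0.0514
```

View pics/t2.png

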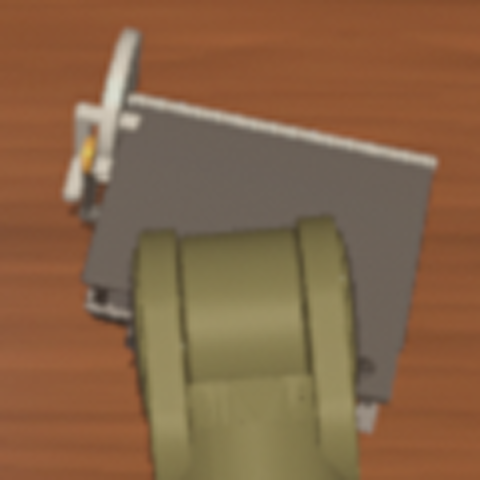

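View pics/s3.png

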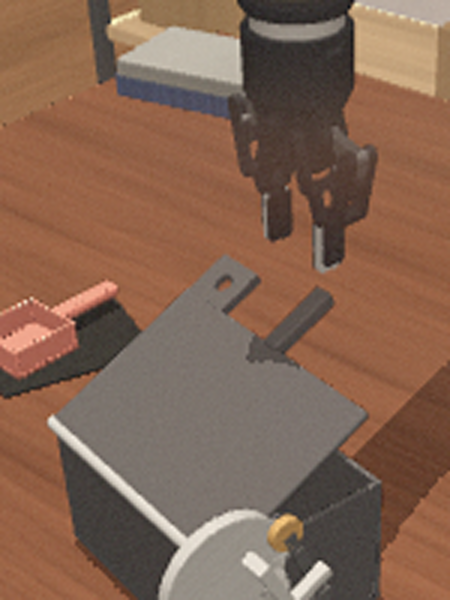

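```bash
python3 -m pendant '[[0,0,0,0,0,0,0.4],[0,0,0,0,0,0,0.4]]'
python3 - <<'E'
from h import *
g=handle(.44);rel(g+[0,0,-.019],BY)
E
```

```text
time_s: 1.8
tcp_pos: [0.5081, 0.0346, 0.2528]
ee_rot: [-0.301, -3.127, -0.001]
contact_force: [-0.1, 0.3, -0.5]
finger_gap: 0.0507
t 1.8 shift [-0.17 -0.39  6.7 ] rot [ 0.    -0.001  0.003] f [-0.1  0.3 -0.5] gap 0.0507
```

```bash
python3 -m pendant '[[-0.2,-0.4,2.5,0,0,0,0.4],[-0.2,-0.4,5,0,0,0,0.4],[-0.2,-0.4,6.7,0,0,0,0.4],[-0.2,-0.4,6.7,0,0,0,0.4],[-0.2,-0.4,6.7,0,0,0,0.4]]'
python3 - <<'E'
from h import *
g=handle(.44);rel(g+[0,0,-.019],BY)
S=Cam("scene"); crop(S.im,200,60,330,210,4,"s4")
E
```

```text
time_s: 2.22
tcp_pos: [0.509, 0.0297, 0.1856]
ee_rot: [-0.302, -3.125, 0.001]
contact_force: [-0.2, 0.3, -0.4]
finger_gap: 0.0513
t 2.2167 shift [ 0.02  0.07 -0.02] rot [-0.    -0.002  0.002] f [-0.2  0.3 -0.4] gap 0.0513
```

View pics/s4.png

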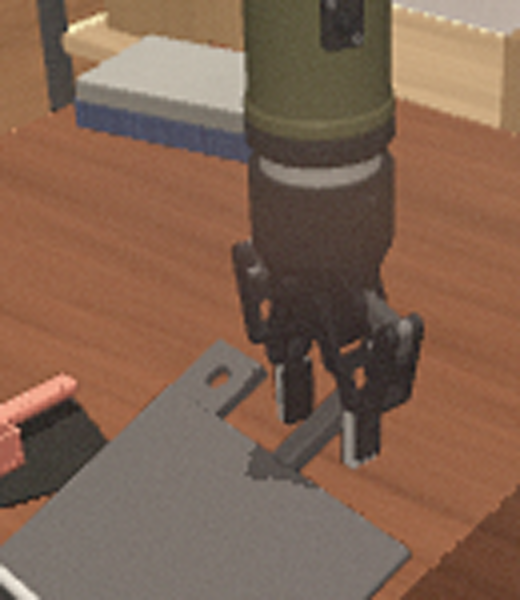

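The jaws straddle the tongue. I'll close with moderate force so that the bar can turn between the pads.

```bash
python3 -m pendant '[[0,0,0,0,0,0,0.9],[0,0,0,0,0,0,0.9],[0,0,0,0,0,0,0.9],[0,0,0,0,0,0,0.9],[0,0,0,0,0,0,0.9],[0,0,0,0,0,0,0.9]]' 40
python3 - <<'E'
from h import *
R=Ro.from_rotvec(ctrl.get_state()["ee_rot"]).as_matrix()
for a0 in (.42,.44,.46):
  print(a0,[(a,((R.T@(handle(a)-handle(a0)))*100).round(1).tolist()) for a in (.55,.65,.75,.85,.95,1.05,1.15,1.25,1.35,1.4)])
rel(handle(.44)-[0,0,.019],BY)
E
```

```text
time_s: 2.77
tcp_pos: [0.5111, 0.0318, 0.1874]
ee_rot: [0.302, 3.124, 0.008]
contact_force: [1.8, 6.6, 1.3]
finger_gap: 0.0154
0.42 [(0.55, [-1.2, 0.0, -2.2]), (0.65, [-2.3, 0.0, -3.7]), (0.75, [-3.5, 0.0, -5.2]), (0.85, [-4.9, 0.0, -6.5]), (0.95, [-6.4, 0.0, -7.6]), (1.05, [-8.0, 0.0, -8.6]), (1.15, [-9.7, 0.0, -9.5]), (1.25, [-11.5, 0.0, -10.1]), (1.35, [-13.3, 0.0, -10.6]), (1.4, [-14.3, 0.0, -10.8])]
0.44 [(0.55, [-1.0, 0.0, -1.8]), (0.65, [-2.1, 0.0, -3.4]), (0.75, [-3.4, 0.0, -4.8]), (0.85, [-4.7, 0.0, -6.1]), (0.95, [-6.2, 0.0, -7.3]), (1.05, [-7.8, 0.0, -8.3]), (1.15, [-9.6, 0.0, -9.1]), (1.25, [-11.3, 0.0, -9.8]), (1.35, [-13.2, 0.0, -10.3]), (1.4, [-14.1, 0.0, -10.4])]
0.46 [(0.55, [-0.8, 0.0, -1.5]), (0.65, [-1.9, 0.0, -3.0]), (0.75, [-3.2, 0.0, -4.5]), (0.85, [-4.6, 0.0, -5.8]), (0.95, [-6.1, 0.0, -6.9]), (1.05, [-7.7, 0.0, -7.9]), (1.15, [-9.4, 0.0, -8.8]), (1.25, [-11.2, 0.0, -9.4]), (1.35, [-13.0, 0.0, -9.9]), (1.4, [-13.9, 0.0, -10.1])]
t 2.7667 shift [ 0.18 -0.17  0.17] rot [0.005 0.003 0.002] f [1.8 6.6 1.3] gap 0.0154
```

```bash
python3 -m pendant '[[-0.5,0.15,-0.9,0,0,0,0.9],[-1,0.15,-1.8,0,0,0,0.9],[-1.5,0.15,-2.6,0,0,0,0.9],[-2.1,0.15,-3.4,0,0,0,0.9],[-2.7,0.15,-4.1,0,0,0,0.9],[-3.4,0.15,-4.8,0,0,0,0.9],[-3.4,0.15,-4.8,0,0,0,0.9]]'
python3 - <<'E'
from h import *
for a in (.7,.75,.8): print(a); rel(handle(a)-[0,0,.019],BY)
T=Cam("top");S=Cam("scene"); crop(S.im,180,60,330,280,2.7,"s5")
E
```

```text
time_s: 3.35
tcp_pos: [0.5441, 0.0252, 0.2352]
ee_rot: [-0.304, -3.127, -0.004]
contact_force: [-0.5, 6.7, -2.5]
finger_gap: 0.0154
0.7
t 3.35 shift [ 0.84 -0.17  0.83] rot [ 0.002 -0.     0.001] f [-0.5  6.7 -2.5] gap 0.0154
0.75
t 3.35 shift [ 0.2  -0.17  0.12] rot [ 0.002 -0.     0.001] f [-0.5  6.7 -2.5] gap 0.0154
0.8
t 3.35 shift [-0.47 -0.17 -0.55] rot [ 0.002 -0.     0.001] f [-0.5  6.7 -2.5] gap 0.0154
```

View pics/s5.png

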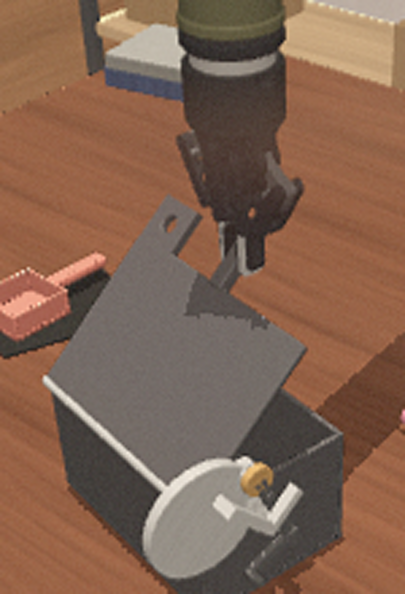

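```bash
python3 -m pendant '[[-0.6,0.15,-0.7,0,0,0,0.9],[-1.3,0.15,-1.3,0,0,0,0.9],[-2,0.15,-1.9,0,0,0,0.9],[-2.8,0.15,-2.5,0,0,0,0.9],[-3.6,0.15,-3,0,0,0,0.9],[-4.4,0.15,-3.5,0,0,0,0.9],[-5.3,0.15,-3.9,0,0,0,0.9],[-6.2,0.15,-4.3,0,0,0,0.9]]'
python3 - <<'E'
from h import *
for a in (1.1,1.15,1.2,1.25,1.3,1.35,1.4): print(a); rel(handle(a)-[0,0,.019],BY)
S=Cam("scene"); crop(S.im,180,60,330,280,2.7,"s6")
E
```

```text
time_s: 4.12
tcp_pos: [0.6044, 0.0132, 0.2773]
ee_rot: [-0.304, -3.124, -0.001]
contact_force: [-0.9, 2.9, -5.6]
finger_gap: 0.0154
1.1
t 4.1167 shift [ 1.02 -0.16  0.41] rot [ 0.    -0.003  0.001] f [-0.9  2.9 -5.6] gap 0.0154
1.15
t 4.1167 shift [ 0.16 -0.16  0.01] rot [ 0.    -0.003  0.001] f [-0.9  2.9 -5.6] gap 0.0154
1.2
t 4.1167 shift [-0.71 -0.16 -0.35] rot [ 0.    -0.003  0.001] f [-0.9  2.9 -5.6] gap 0.0154
1.25
t 4.1167 shift [-1.61 -0.16 -0.67] rot [ 0.    -0.003  0.001] f [-0.9  2.9 -5.6] gap 0.0154
1.3
t 4.1167 shift [-2.52 -0.16 -0.94] rot [ 0.    -0.003  0.001] f [-0.9  2.9 -5.6] gap 0.0154
1.35
t 4.1167 shift [-3.44 -0.16 -1.16] rot [ 0.    -0.003  0.001] f [-0.9  2.9 -5.6] gap 0.0154
1.4
t 4.1167 shift [-4.38 -0.16 -1.34] rot [ 0.    -0.003  0.001] f [-0.9  2.9 -5.6] gap 0.0154
```

View pics/s6.png

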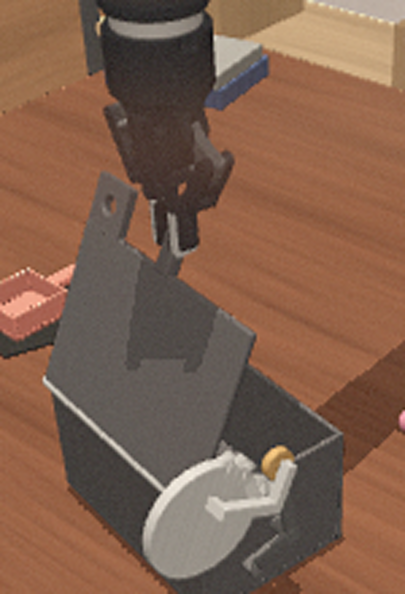

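```bash
python3 -m pendant '[[-0.7,0,-0.35,0,0,0,0.9],[-1.6,0,-0.65,0,0,0,0.9],[-2.5,0,-0.95,0,0,0,0.9],[-3.4,0,-1.15,0,0,0,0.9],[-4.4,0,-1.35,0,0,0,0.9],[-4.6,0,-1.4,0,0,0,0.9],[-4.6,0,-1.4,0,0,0,0.9],[-4.6,0,-1.4,0,0,0,0.9]]'
python3 - <<'E'
from h import *
for a in (1.35,1.4,1.45): print(a); rel(handle(a)-[0,0,.019],BY)
S=Cam("scene"); crop(S.im,180,60,330,280,2.7,"s7")
E
```

```text
time_s: 4.83
tcp_pos: [0.6494, 0.0042, 0.2905]
ee_rot: [-0.305, -3.126, 0.0]
contact_force: [-0.6, 3.3, -7.1]
finger_gap: 0.015
1.35
t 4.8333 shift [ 1.15 -0.14  0.16] rot [-0.    -0.001  0.   ] f [-0.6  3.3 -7.1] gap 0.015
1.4
t 4.8333 shift [ 0.22 -0.14 -0.01] rot [-0.    -0.001  0.   ] f [-0.6  3.3 -7.1] gap 0.015
1.45
t 4.8333 shift [-0.73 -0.14 -0.14] rot [-0.    -0.001  0.   ] f [-0.6  3.3 -7.1] gap 0.015
```

View pics/s7.png

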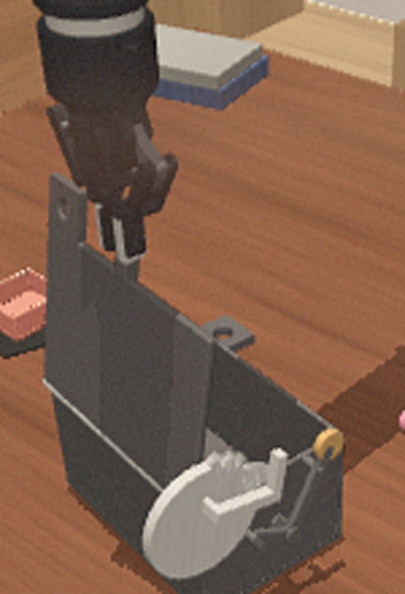

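The pawl's brass weight has swung over to the front (crop 328,443), so it is clear, and the lid is at about 1.41 rad. Now I lower it.

Run:
```python
from h import *
R=Ro.from_rotvec(ctrl.get_state()["ee_rot"]).as_matrix()
L=[1.41,1.01,.61,.21,0]
for i in range(4):
  a0=L[i]
  print(a0,[(round(a,2),((R.T@(handle(a)-handle(a0)))*100).round(1)[[0,2]].tolist()) for a in np.arange(a0-.05,L[i+1]-.06,-.05)])
```

```text
1.41 [(np.float64(1.36), [0.9, 0.2]), (np.float64(1.31), [1.9, 0.4]), (np.float64(1.26), [2.8, 0.6]), (np.float64(1.21), [3.7, 0.9]), (np.float64(1.16), [4.6, 1.3]), (np.float64(1.11), [5.4, 1.7]), (np.float64(1.06), [6.3, 2.1]), (np.float64(1.01), [7.1, 2.6]), (np.float64(0.96), [7.9, 3.1])]
1.01 [(np.float64(0.96), [0.8, 0.5]), (np.float64(0.91), [1.6, 1.1]), (np.float64(0.86), [2.3, 1.7]), (np.float64(0.81), [3.0, 2.3]), (np.float64(0.76), [3.7, 3.0]), (np.float64(0.71), [4.3, 3.7]), (np.float64(0.66), [4.9, 4.4]), (np.float64(0.61), [5.5, 5.2]), (np.float64(0.56), [6.1, 5.9])]
0.61 [(np.float64(0.56), [0.5, 0.8]), (np.float64(0.51), [1.0, 1.6]), (np.float64(0.46), [1.5, 2.4]), (np.float64(0.41), [1.9, 3.3]), (np.float64(0.36), [2.3, 4.2]), (np.float64(0.31), [2.6, 5.1]), (np.float64(0.26), [2.8, 6.0]), (np.float64(0.21), [3.1, 6.9]), (np.float64(0.16), [3.3, 7.8])]
0.21 [(np.float64(0.16), [0.2, 0.9]), (np.float64(0.11), [0.3, 1.9]), (np.float64(0.06), [0.4, 2.8]), (np.float64(0.01), [0.5, 3.8]), (np.float64(-0.04), [0.4, 4.7])]
```

```bash
python3 -m pendant '[[0.9,0,0.2,0,0,0,0.9],[1.9,0,0.4,0,0,0,0.9],[2.8,0,0.6,0,0,0,0.9],[3.7,0,0.9,0,0,0,0.9],[4.6,0,1.3,0,0,0,0.9],[5.4,0,1.7,0,0,0,0.9],[6.3,0,2.1,0,0,0,0.9],[7.1,0,2.6,0,0,0,0.9]]' 
python3 -m pendant '[[0.8,0,0.5,0,0,0,0.9],[1.6,0,1.1,0,0,0,0.9],[2.3,0,1.7,0,0,0,0.9],[3,0,2.3,0,0,0,0.9],[3.7,0,3,0,0,0,0.9],[4.3,0,3.7,0,0,0,0.9],[4.9,0,4.4,0,0,0,0.9],[5.5,0,5.2,0,0,0,0.9]]'
python3 - <<'E'
from h import *
for a in (.57,.61,.65): print(a); rel(handle(a)-[0,0,.019],BY)
S=Cam("scene"); crop(S.im,180,60,330,280,2.7,"s8")
E
```

```text
time_s: 5.55
tcp_pos: [0.583, 0.0175, 0.2681]
ee_rot: [0.305, 3.115, 0.003]
contact_force: [3.8, 2.9, 1.9]
finger_gap: 0.0152
time_s: 6.22
tcp_pos: [0.5271, 0.0286, 0.2162]
ee_rot: [0.305, 3.121, 0.004]
contact_force: [-2.8, 3.4, 6.3]
finger_gap: 0.0152
0.57
t 6.2167 shift [ 0.6  -0.18  0.89] rot [0.003 0.005 0.   ] f [-2.8  3.4  6.3] gap 0.0152
0.61
t 6.2167 shift [ 0.16 -0.17  0.27] rot [0.003 0.005 0.   ] f [-2.8  3.4  6.3] gap 0.0152
0.65
t 6.2167 shift [-0.29 -0.17 -0.34] rot [0.003 0.005 0.   ] f [-2.8  3.4  6.3] gap 0.0152
```

View pics/s8.png

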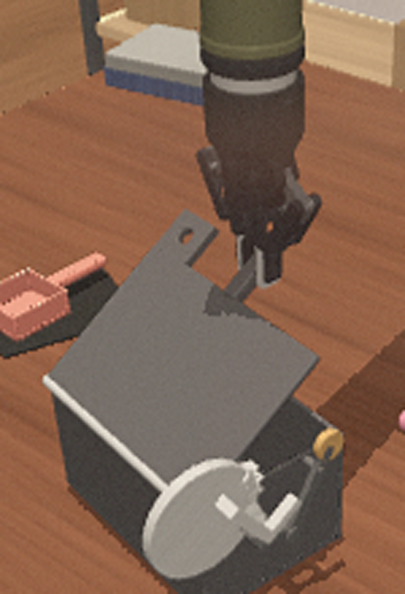

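The pawl stays clear and the lid follows (about 0.63). I'll go on to 0.21, then more slowly.

```bash
python3 -m pendant '[[0.5,0,0.8,0,0,0,0.9],[1,0,1.6,0,0,0,0.9],[1.5,0,2.4,0,0,0,0.9],[1.9,0,3.3,0,0,0,0.9],[2.3,0,4.2,0,0,0,0.9],[2.6,0,5.1,0,0,0,0.9],[2.8,0,6,0,0,0,0.9],[3.1,0,6.9,0,0,0,0.9]]' 
python3 -m pendant '[[0.1,0,0.6,0,0,0,0.9],[0.2,0,1.1,0,0,0,0.9],[0.3,0,1.6,0,0,0,0.9],[0.3,0,2.1,0,0,0,0.9],[0.4,0,2.6,0,0,0,0.9],[0.4,0,3,0,0,0,0.9],[0.4,0,3.4,0,0,0,0.9],[0.4,0,3.6,0,0,0,0.9]]'
python3 -m pendant '[[0,0,0.1,0,0,0,0.9],[0,0,0.2,0,0,0,0.9],[0,0,0.3,0,0,0,0.9],[0,0,0.3,0,0,0,0.9]]'
python3 - <<'E'
from h import *
for a in (0,.03): print(a); rel(handle(a)-[0,0,.019],BY)
S=Cam("scene"); crop(S.im,180,60,330,280,2.7,"s9")
E
```

```text
time_s: 6.93
tcp_pos: [0.4963, 0.0348, 0.1446]
ee_rot: [0.305, 3.124, 0.003]
contact_force: [-0.5, 4.1, 1.4]
finger_gap: 0.0151
time_s: 7.6
tcp_pos: [0.4919, 0.0356, 0.109]
ee_rot: [-0.305, -3.127, -0.001]
contact_force: [-9.6, 4.9, 21.4]
finger_gap: 0.0153
time_s: 7.93
tcp_pos: [0.492, 0.0357, 0.1089]
ee_rot: [-0.305, -3.126, -0.003]
contact_force: [-12.9, 4.3, 28.5]
finger_gap: 0.0155
0
t 7.9333 shift [ 0.13 -0.18  0.39] rot [ 0.002 -0.001  0.   ] f [-12.9   4.3  28.5] gap 0.0155
0.03
t 7.9333 shift [ 0.11 -0.18 -0.18] rot [ 0.002 -0.001  0.   ] f [-12.9   4.3  28.5] gap 0.0155
```

View pics/s9.png

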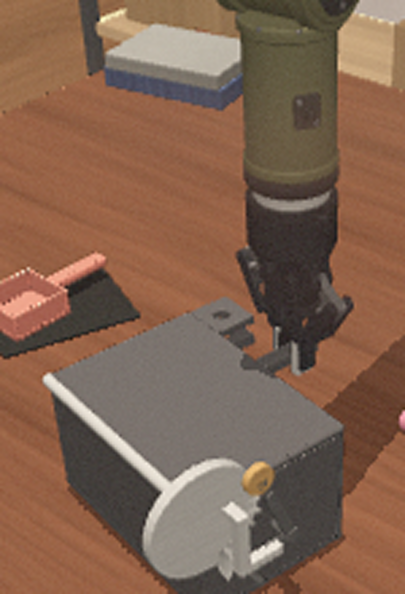

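```bash
python3 -m pendant '[[0.2,0.1,-0.2,0,0,0,0.9],[0.2,0.1,-0.2,0,0,0,0.35],[0.2,0.1,-0.2,0,0,0,0.35],[0.2,0.1,-0.2,0,0,0,0.35],[0.2,0.1,-0.2,0,0,0,0.35],[0.2,0.1,-4,0,0,0,0.35],[0.2,0.1,-8,0,0,0,0.35],[0.2,0.1,-12,0,0,0,0.35]]'
python3 - <<'E'
from h import *
rel([.47,.3386,.22],BY)
S=Cam("scene");T=Cam("top"); cv2.imwrite("pics/sc10.png",S.im); crop(S.im,180,60,330,280,2.7,"s10")
crop(T.im,130,110,350,275,3.6,"t10")
E
```

```text
time_s: 8.65
tcp_pos: [0.4889, 0.0358, 0.2252]
ee_rot: [-0.306, -3.124, 0.003]
contact_force: [0.8, 0.5, 0.6]
finger_gap: 0.0554
t 8.65 shift [ 7.73 29.34  0.48] rot [-0.002 -0.003 -0.   ] f [0.8 0.5 0.6] gap 0.0554
```

View pics/s10.png

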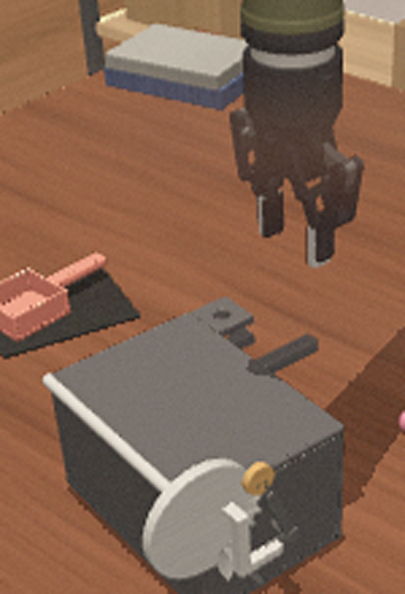

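View pics/t10.png

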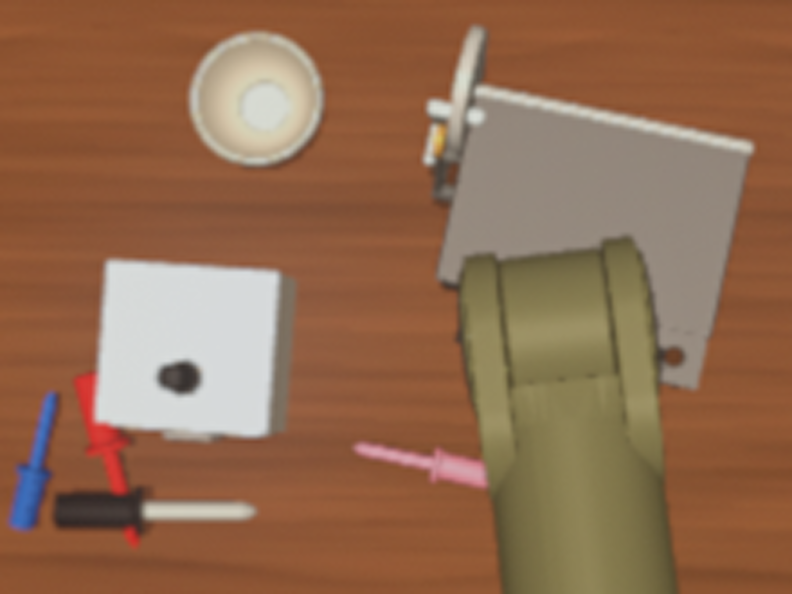

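The lid is shut and the jaws are free. The other four pin-like things, which stood loose on their points, now lie on the table (crop around (160,510) and (470,465)). The organiser pin is still upright. Now I measure the eye and the pin.

Run:
```python
from h import *
S=Cam("scene");T=Cam("top")
crop(T.im,300,195,340,225,16,"t11");crop(S.im,250,165,280,185,20,"s11")
crop(T.im,160,195,210,235,12,"t12");crop(S.im,390,220,430,265,13,"s12")
```

```text
(no output)
```

View pics/t11.png

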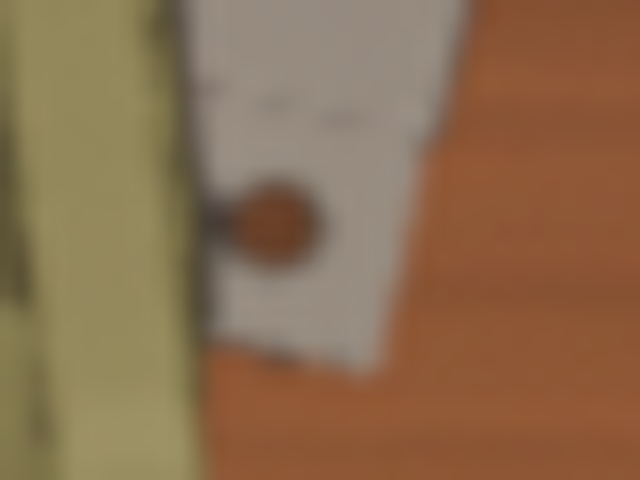

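View pics/s11.png

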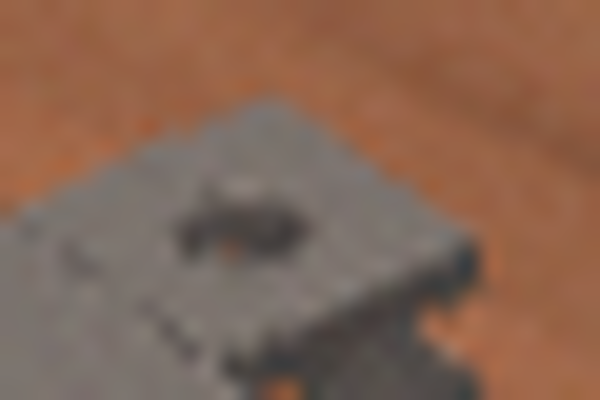

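View pics/t12.png

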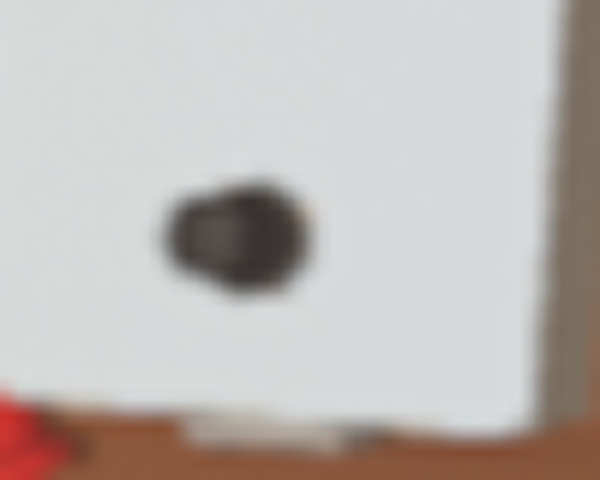

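View pics/s12.png

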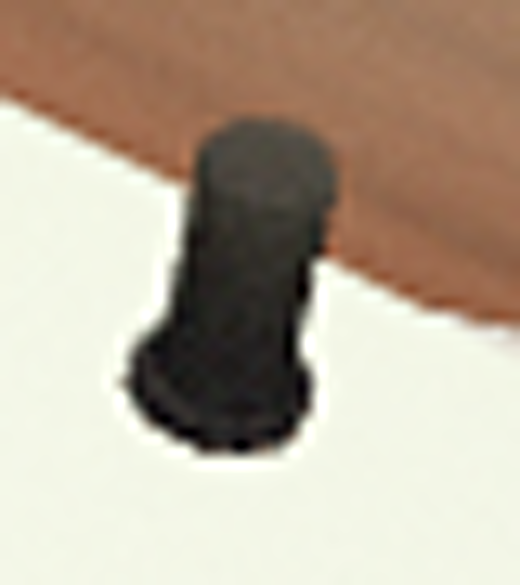

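Run:
```python
from h import *
S=Cam("scene");T=Cam("top")
print("eye",tri(T,(316.6,208.55),S,(261.8,175.5)),T.onz((316.6,208.55),.126),S.onz((261.8,175.5),.128), "model",lidpt(0,.171,-.085,.006))
print("collar",tri(T,(180.5,214.5),S,(406.4,249.5)),T.onz((180.5,214.5),.093),S.onz((406.4,249.5),.093))
print("ptop",tri(T,(176.6,214.3),S,(410.05,231.8)),T.onz((176.6,214.3),.142),S.onz((410.05,231.8),.142))
rel([.469,.339,.22],BY)
```

```text
eye (array([ 0.49240776, -0.04998623,  0.12892843]), np.float64(0.0013257250256739673)) [ 0.49292406 -0.05067244  0.126     ] [ 0.49103033 -0.05039009  0.128     ] model [ 0.49257069 -0.05295497  0.128     ]
collar (array([0.46980442, 0.34081719, 0.09068821]), np.float64(0.001230716543219665)) [0.47007537 0.33971429 0.093     ] [0.47177953 0.34209703 0.093     ]
ptop (array([0.46971861, 0.34000273, 0.14078594]), np.float64(0.0012351127929704818)) [0.46999602 0.3391435  0.142     ] [0.47065061 0.34093985 0.142     ]
t 8.95 shift [ 7.83 29.32  0.32] rot [-0.001 -0.002  0.   ] f [-0.4 -0.  -0. ] gap 0.0555
```

```bash
python3 -m pendant '[[7.75,29.4,0,0,0,0,0.25],[7.75,29.4,0,0,0,0,0.25],[7.75,29.4,0,0,0,0,0.25],[7.75,29.4,0,0,0,0,0.25],[7.75,29.4,0,0,0,0,0.25],[7.75,29.4,0,0,0,0,0.25],[7.75,29.4,0,0,0,0,0.25],[7.75,29.4,0,0,0,0,0.25]]' 
python3 -m pendant '[[0,0,0,0,0,0,0.25],[0,0,0,0,0,0,0.25],[0,0,0,0,0,0,0.25],[0,0,0,0,0,0,0.25]]'
python3 -c "
from h import *
rel([.470,.340,.101],BY)"
```

```text
time_s: 9.62
tcp_pos: [0.4669, 0.3471, 0.222]
ee_rot: [-0.291, -3.124, -0.0]
contact_force: [-1.8, 0.7, 0.2]
finger_gap: 0.064
time_s: 9.95
tcp_pos: [0.4715, 0.3376, 0.2244]
ee_rot: [-0.311, -3.126, 0.002]
contact_force: [-0.3, 0.7, -0.5]
finger_gap: 0.0645
t 9.95 shift [ 0.19  0.23 12.34] rot [-0.001 -0.    -0.003] f [-0.3  0.7 -0.5] gap 0.0645
```

```bash
python3 -m pendant '[[0.2,0.2,3.5,0,0,0,0.25],[0.2,0.2,7,0,0,0,0.25],[0.2,0.2,10,0,0,0,0.25],[0.2,0.2,12,0,0,0,0.25],[0.2,0.2,12.3,0,0,0,0.25],[0.2,0.2,12.3,0,0,0,0.25]]' 
python3 -c "
from h import *
rel([.470,.340,.101],BY)
S=Cam('scene');crop(S.im,340,120,490,320,3,'s13')"
```

```text
time_s: 10.45
tcp_pos: [0.469, 0.3404, 0.101]
ee_rot: [-0.309, -3.125, 0.003]
contact_force: [0.3, -0.7, 0.7]
finger_gap: 0.0641
t 10.45 shift [-0.1  -0.02 -0.  ] rot [-0.002 -0.001 -0.002] f [ 0.3 -0.7  0.7] gap 0.0641
```

View pics/s13.png

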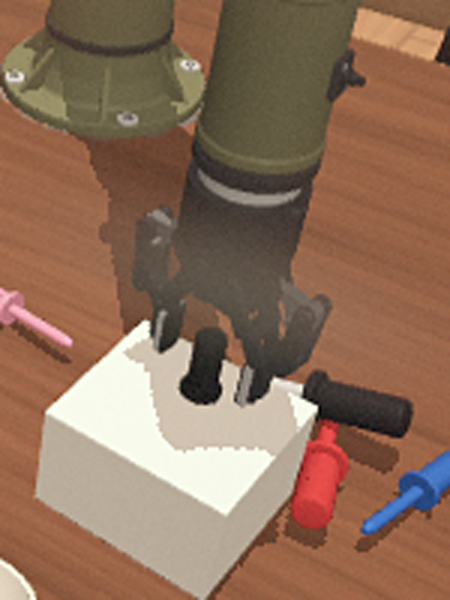

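Pin between the jaws. Close and lift.

```bash
python3 -m pendant '[[-0.1,0,0,0,0,0,0.9],[-0.1,0,0,0,0,0,0.9],[-0.1,0,0,0,0,0,0.9],[-0.1,0,0,0,0,0,0.9],[-0.1,0,0,0,0,0,0.9],[-0.1,0,0,0,0,0,0.9]]' 60
python3 -m pendant '[[-0.1,0,-2,0,0,0,0.9],[-0.1,0,-4.5,0,0,0,0.9],[-0.1,0,-7.5,0,0,0,0.9],[-0.1,0,-10.5,0,0,0,0.9],[-0.1,0,-13.5,0,0,0,0.9],[-0.1,0,-14,0,0,0,0.9],[-0.1,0,-14,0,0,0,0.9]]'
python3 -c "
from h import *
rel([.4922,-.0505,.24],BY)
S=Cam('scene');T=Cam('top');crop(S.im,340,60,490,260,3,'s14');crop(T.im,130,110,350,275,3.6,'t14')"
```

```text
time_s: 11.0
tcp_pos: [0.471, 0.3425, 0.1036]
ee_rot: [0.305, 3.125, 0.002]
contact_force: [-0.2, -1.3, 5.6]
finger_gap: 0.0204
time_s: 11.58
tcp_pos: [0.4723, 0.3429, 0.2449]
ee_rot: [0.305, 3.123, 0.006]
contact_force: [-0.6, 0.8, -1.4]
finger_gap: 0.0206
t 11.5833 shift [ -9.56 -38.22   0.35] rot [0.004 0.003 0.   ] f [-0.6  0.8 -1.4] gap 0.0206
```

View pics/s14.png

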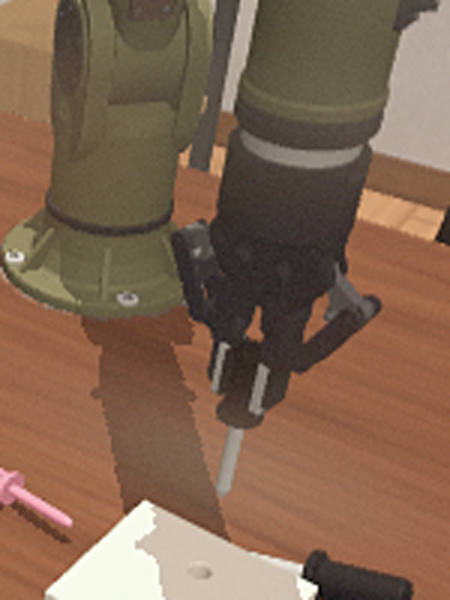

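```bash
python3 -m pendant '[[-9.5,-38.2,0,0,0,0,0.9],[-9.5,-38.2,0,0,0,0,0.9],[-9.5,-38.2,0,0,0,0,0.9],[-9.5,-38.2,0,0,0,0,0.9],[-9.5,-38.2,0,0,0,0,0.9],[-9.5,-38.2,0,0,0,0,0.9],[-9.5,-38.2,0,0,0,0,0.9],[-9.5,-38.2,0,0,0,0,0.9]]'
python3 -c "
from h import *
rel([.4922,-.0505,.24],BY)"
```

```text
time_s: 12.35
tcp_pos: [0.486, 0.007, 0.2399]
ee_rot: [-0.305, -3.124, 0.001]
contact_force: [1.3, -0.3, -1.5]
finger_gap: 0.0209
t 12.35 shift [-1.72 -5.52 -0.01] rot [-0.001 -0.003  0.001] f [ 1.3 -0.3 -1.5] gap 0.0209
```

```bash
python3 -m pendant '[[-1.6,-5.6,0,0,0,0,0.9],[-1.6,-5.6,0,0,0,0,0.9],[-1.6,-5.6,0,0,0,0,0.9],[-1.6,-5.6,0,0,0,0,0.9],[-1.6,-5.6,0,0,0,0,0.9],[-1.6,-5.6,0,0,0,0,0.9],[-1.6,-5.6,0,0,0,0,0.9]]'
python3 -c "
from h import *
rel([.4922,-.0505,.24],BY)
S=Cam('scene');T=Cam('top');crop(S.im,210,60,310,200,4,'s15');crop(T.im,250,150,350,250,4,'t15')"
```

```text
time_s: 12.93
tcp_pos: [0.4922, -0.0474, 0.2414]
ee_rot: [-0.301, -3.126, 0.0]
contact_force: [-0.8, 0.1, -0.9]
finger_gap: 0.0204
t 12.9333 shift [-0.06 -0.3   0.14] rot [-0.    -0.001  0.003] f [-0.8  0.1 -0.9] gap 0.0204
```

View pics/s15.png

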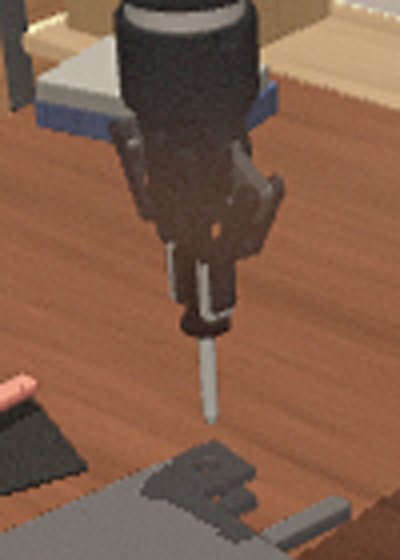

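View pics/t15.png

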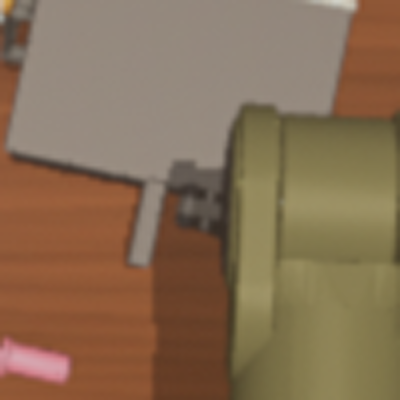

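```bash
python3 -m pendant '[[-0.05,-0.25,1.5,0,0,0,0.9],[-0.05,-0.25,1.5,0,0,0,0.9],[-0.05,-0.25,1.5,0,0,0,0.9],[-0.05,-0.25,1.5,0,0,0,0.9]]'
python3 -c "
from h import *
rel([.4922,-.0505,.24],BY)
S=Cam('scene');crop(S.im,240,135,285,195,10,'s16')
s=ctrl.get_state()['tcp_pos'];print(s)
sh=s-[0,0,.0136]
print('expected shoulder,tip,eye px',S.proj([sh,sh-[0,0,.067],[.4922,-.0505,.128]]), [((p-[240,135]+.5)*10).round() for p in S.proj([sh,sh-[0,0,.067],[.4922,-.0505,.128]])])"
```

```text
time_s: 13.37
tcp_pos: [0.4925, -0.0513, 0.2273]
ee_rot: [0.305, 3.127, 0.0]
contact_force: [0.7, 0.1, -1.4]
finger_gap: 0.0209
t 13.3667 shift [ 0.04  0.07 -1.27] rot [0.    0.    0.001] f [ 0.7  0.1 -1.4] gap 0.0209
[ 0.49266433 -0.05131035  0.22754062]
expected shoulder,tip,eye px [[259.26948609 145.82974718]
 [260.70737431 169.34874891]
 [261.45693401 175.69197545]] [array([198., 113.]), array([212., 348.]), array([220., 412.])]
```

View pics/s16.png

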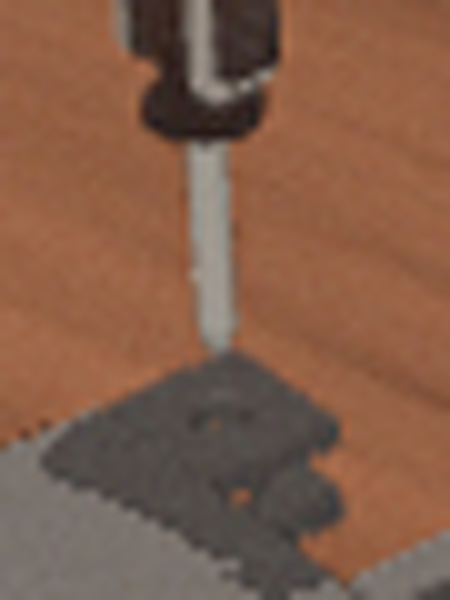

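```bash
python3 -c "
from h import *
S=Cam('scene')
o=lambda x,y:(240+x/10-.45,135+y/10-.45)
print('tip',S.onz(o(218,350),.147),S.onz(o(218,350),.149)); print('eye',S.onz(o(222,412),.128))
t=S.onz(o(218,350),.147); e=S.onz(o(222,412),.128)
d=e-t; print('BX',d@BX*1000,'BY',d@BY*1000)
rel([.4922,-.0505,.24],BY)
"
```

```text
tip [ 0.49241768 -0.04938338  0.147     ] [ 0.49461075 -0.04728282  0.149     ]
eye [ 0.49193771 -0.04974671  0.128     ]
BX -0.4004708997592778 BY -0.4494513325765183
t 13.4667 shift [ 0.07  0.08 -1.24] rot [0.    0.001 0.001] f [ 0.6 -0.3  1. ] gap 0.0208
```

```bash
python3 -m pendant '[[0.05,-0.02,0.8,0,0,0,0.9],[0.05,-0.02,1.5,0,0,0,0.9],[0.05,-0.02,2.1,0,0,0,0.9],[0.05,-0.02,2.7,0,0,0,0.9],[0.05,-0.02,2.7,0,0,0,0.9],[0.05,-0.02,2.7,0,0,0,0.9]]'
python3 -c "
from h import *
rel([.4922,-.0505,.1416],BY)
S=Cam('scene');crop(S.im,240,135,285,195,10,'s17')"
```

```text
time_s: 13.97
tcp_pos: [0.4915, -0.0517, 0.1994]
ee_rot: [-0.305, -3.126, 0.0]
contact_force: [0.2, 0.9, -0.1]
finger_gap: 0.0205
t 13.9667 shift [-0.05  0.13  5.78] rot [-0.    -0.001  0.   ] f [ 0.2  0.9 -0.1] gap 0.0205
```

View pics/s17.png

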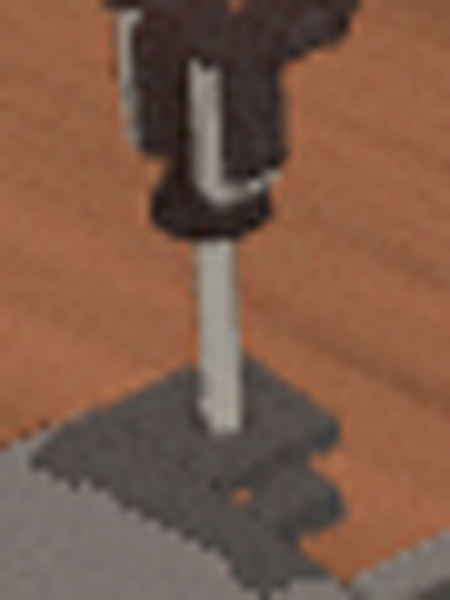

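The tip has entered the hole with no contact force. I'll continue.

```bash
python3 -m pendant '[[0,0,0.7,0,0,0,0.9],[0,0,1.4,0,0,0,0.9],[0,0,2.1,0,0,0,0.9],[0,0,2.8,0,0,0,0.9],[0,0,3.5,0,0,0,0.9],[0,0,4.2,0,0,0,0.9],[0,0,4.8,0,0,0,0.9],[0,0,4.8,0,0,0,0.9]]'
python3 -c "
from h import *
rel([.4922,-.0505,.1416],BY)
S=Cam('scene');crop(S.im,240,135,285,195,10,'s18')"
```

```text
time_s: 14.68
tcp_pos: [0.4909, -0.0517, 0.1503]
ee_rot: [-0.305, -3.124, 0.001]
contact_force: [-1.0, 0.4, 0.0]
finger_gap: 0.0206
t 14.6833 shift [-0.11  0.14  0.87] rot [-0.001 -0.002  0.   ] f [-1.   0.4  0. ] gap 0.0206
```

View pics/s18.png

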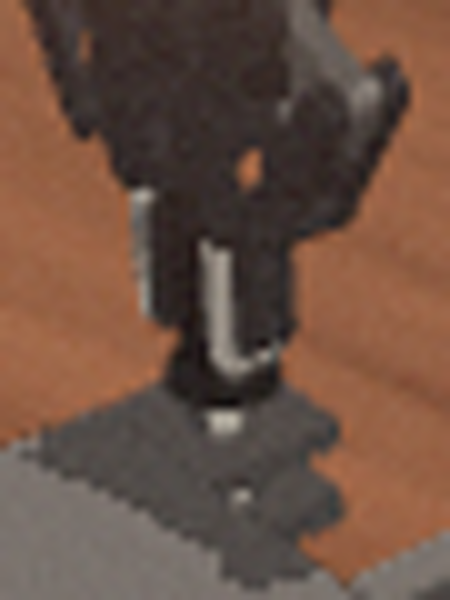

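```bash
python3 -m pendant '[[0,0,0.3,0,0,0,0.9],[0,0,0.6,0,0,0,0.9],[0,0,0.9,0,0,0,0.9],[0,0,1,0,0,0,0.9],[0,0,1.1,0,0,0,0.9],[0,0,1.1,0,0,0,0.9]]'
python3 -c "
from h import *
rel([.4922,-.0505,.1416],BY)"
```

```text
time_s: 15.23
tcp_pos: [0.4918, -0.0517, 0.1416]
ee_rot: [-0.305, -3.126, -0.001]
contact_force: [-1.6, -0.8, 3.9]
finger_gap: 0.0207
t 15.2333 shift [-0.02  0.12 -0.  ] rot [ 0. -0.  0.] f [-1.6 -0.8  3.9] gap 0.0207
```

Seated: the height is as predicted (TCP 0.1416) with 3.9 N of contact. Release and retreat.

```bash
python3 -m pendant '[[0,0,-0.1,0,0,0,0.3],[0,0,-0.1,0,0,0,0.3],[0,0,-0.1,0,0,0,0.3],[0,0,-0.1,0,0,0,0.3],[0,0,-0.1,0,0,0,0.3],[0,0,-3,0,0,0,0.3],[0,0,-6.5,0,0,0,0.3],[0,0,-10,0,0,0,0.3]]'
python3 -m pendant '[[0,0,-4,0,0,0,0.3],[4,4,-6,0,0,0,0.3],[4,8,-6,0,0,0,0.3],[4,12,-6,0,0,0,0.3],[4,16,-6,0,0,0,0.3],[4,20,-6,0,0,0,0.3],[4,20,-6,0,0,0,0.3],[4,20,-6,0,0,0,0.3]]'
python3 -c "
from h import *
S=Cam('scene');T=Cam('top');cv2.imwrite('pics/sE.png',S.im);crop(S.im,240,135,285,195,10,'s19');crop(T.im,130,110,350,275,3.6,'t19')
print([((p-[240,135]+.5)*10).round() for p in S.proj([[.4922,-.0505,.128],[.4922,-.0505,.180]])],ctrl.get_state()['contact_force'])"
```

```text
time_s: 15.9
tcp_pos: [0.491, -0.0518, 0.2415]
ee_rot: [-0.305, -3.125, 0.001]
contact_force: [1.0, -0.3, 0.4]
finger_gap: 0.0597
time_s: 16.57
tcp_pos: [0.4908, 0.1563, 0.3001]
ee_rot: [-0.295, -3.127, 0.001]
contact_force: [0.8, -1.1, -0.2]
finger_gap: 0.0594
[array([220., 412.]), array([209., 235.])] [ 0.42549135 -0.8874741  -0.22894505]
```

View pics/s19.png

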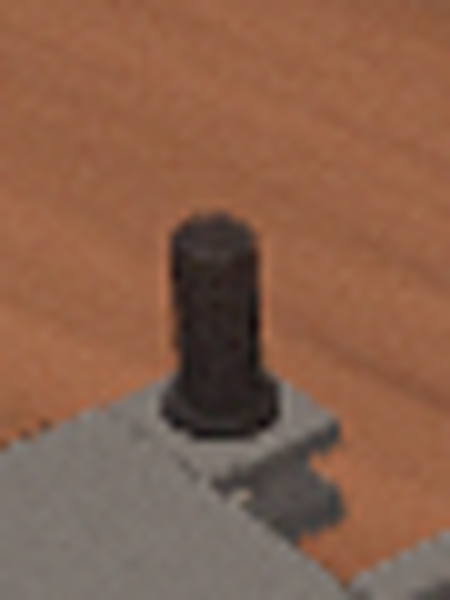

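View pics/t19.png

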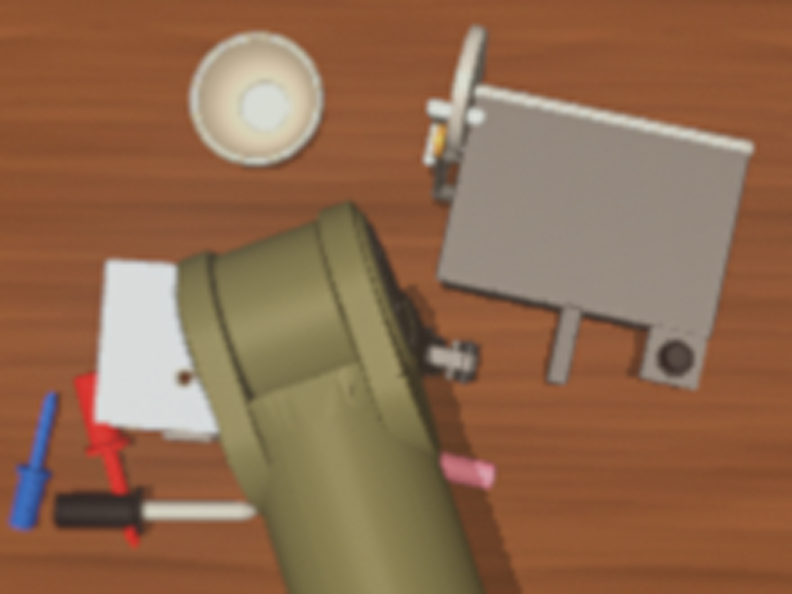

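View pics/sE.png

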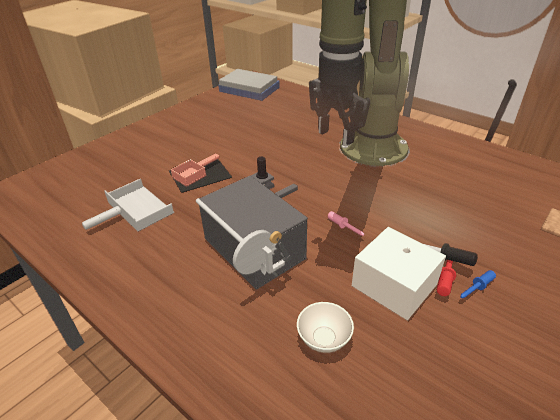

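The pin stands upright on the eyelet with its collar on the plate (base at crop (220,410), expected (220,412)). The lid is shut, and the bowl, dustpan and scoop haven't moved. I'll let the arm settle, then hand in.

```bash
python3 -m pendant '[[0,0,0,0,0,0,0.3],[0,0,0,0,0,0,0.3],[0,0,0,0,0,0,0.3],[0,0,0,0,0,0,0.3],[0,0,0,0,0,0,0.3],[0,0,0,0,0,0,0.3]]'
python3 -c "
from h import *
S=Cam('scene');a=cv2.imread('pics/sE.png');d=cv2.absdiff(a,S.im)[135:195,230:300];print(d.mean(),d.max())
print(ctrl.sign_off())"
```

```text
time_s: 17.17
tcp_pos: [0.4913, 0.1519, 0.3011]
ee_rot: [0.306, 3.126, 0.0]
contact_force: [-0.3, 0.2, -0.5]
finger_gap: 0.0599
2.3007936507936506 18
the job is handed in; nothing more can be done
None
```

I handed the job in at about 17 s, with the lid shut and the locking pin seated in the eyelet. `sign_off()` gave no verdict.

**Lid:** I took it by the tongue from the middle notch (about 0.43 rad) and lifted it to about 1.41 rad, where the camera showed the pawl flipped clear. I then lowered it under grip at roughly 0.6 rad/s until it met its stop, which pushed back with 28 N. The tongue's height there read 0–0.03 rad, and the final pictures show the lid closed.

**Pin:** I used the small black one from the organiser and pushed it down through the eyelet. It stopped at the predicted height with 3.9 N of contact. In the last pictures it stands upright and still, its base within about 1 px of where the eyelet should be. The arm was clear, with about 0 N on the wrist.

**Checks that disagreed:** the large dark, red, pink and blue look-alike pins were standing at the start and were lying on the table after the lid step. I never gripped them, and the wrist force showed no clear knock, but I can't say for certain why they fell. They are still on the table. The scoop, dustpan and bowl look unmoved in the pictures.

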